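# Load the rub tester's weight spindle and shut its interlocked guard

### The arm

A 7-joint arm with a two-finger parallel gripper is mounted at the origin on the work surface. World frame = base frame: x ahead of the robot, y to its left, z up, the work surface at z = 0. Lengths are in m, angles in rad, forces in N, time in s.
With the tool pointing down it reaches from about 0.4 to 0.875 m from the base axis. Payload 19.3 kg.
Tool frame: the origin (TCP) lies between the finger pads; the fingertips stand robot.tip_reach ahead of it and the grasp point (between the pads) is the TCP (robot.tip_reach is the distance from the TCP to the fingertips, in m); y points along the fingers, z is the direction in which the jaws open and shut, and the axes are right-handed (so a half turn about y gives the same grasp; the last joint's range is limited). The gripper opens to 85 mm and grips with 20 to 120 N. Pads are 22 mm wide; open, the fingers measure 114 mm over their backs; the gripper's body (76 mm by 85 mm) begins 54 mm behind the grasp point. The pads swing forward as they close: fully open they stand 13 mm farther back than shut.
Start: joints at [1.082, 0.521, -0.036, 1.599, 0.021, 1.021, -0.113], TCP at [0.254, -0.571, 0.25] pointing down, gripper open.
Joint ranges: [-2.91, 2.91], [-0.3, 2.13], [-1.5, 1.42], [0.17, 2.43], [-1.26, 4.41], [0.16, 1.93], [-2.52, 2.52]. Speed limits (rad/s): [1.89, 1.89, 2.39, 2.39, 3.01, 3.01, 3.01].

### API

Orientations are given as a unit quaternion [x, y, z, w].
In Python, from plant import robot, optics, find_in gives the robot as it stands.
- The arm moves only by the tool carry_out, never from a script. Its argument "targets" is text: rows parted by semicolons, each of 4 numbers parted by spaces: the shift along the world's x, y, z in cm, then the turn about the world's z in degrees. In form: dx dy dz spin; .... A call has 1 to 20 rows; each row is the pose to reach, as a shift and turn from the pose commanded when the call began; what a row does not reach only later rows make up. A row lasts 1/10 s, in which the tool goes at most 50 mm and 8.59 degrees, less where a joint would pass 70% of its speed; a pose out of reach is approached as far as the arm can. A call with a gripper value outside its range is refused whole. "hand" is the opening in per cent of the stroke, from 0 (shut) to 100 (fully open), set as the call begins (left out, the last holds). The fingers move at their own pace and stop on an object; the grip force is fixed at half the most. Time passes only in rows, so rows that repeat a pose let the fingers close. It gives the time, the measured TCP pose, the force and the opening at its end, in the units of the state.
- robot.get_obs(): the state, without advancing time (a new reading comes with each control period).
- optics.get_image(name): name is "side" or "top"; returns a dict with "pixels" (400x640x3 uint8, red, green, blue), "fx", "fy", "cx", "cy" (pixels), "position" and "rotation" of the camera in the world. Camera axes: x right, y down, z forward; pixel columns grow to the right and rows downward; lengths in m; the calibration is good to about 2 mm. A picture is of the moment at which its call begins. There is no depth.
- robot.hand_in(): hands the job in, once; it reports no verdict.
Trained networks look in a picture, given as the dict that the camera call returned (one of the last four; its "shot" number tells which), for a name from the list of things; names that differ only in an ending like _2 or _b are one class to them, and where a whole thing is asked for, a point or a joint stands for the part that bears it (a point fixed in the world has none). Each returns a list of dicts, best first, with "confidence" (0 to 1); they miss things now and then, are a little off and sometimes report something else, mostly with a low value. They report only what shows in the picture. A call takes as long as a camera call. They do not tell look-alikes from the thing itself.
- find_in(picture, target): "bbox" ([left, top, right, bottom] in pixels, round what is visible of it).
The state is a dict: "t": time; "joint_pos": joint angles; "dq": joint speeds; "tau": joint torques, N m; "position": TCP position; "ee_rot": TCP orientation; "wrist_force": force on the tool from outside, world axes, zero at the start; "moment": the same for the moment, N m; "finger_gap": finger opening in m.
Only numpy, scipy, OpenCV 4.12 (cv2) and the standard library are available. Lean on these libraries where they do the work, as an engineer would, in place of code of your own. Each camera call takes 0.05 s, during which the arm holds its last target. There are 200 camera calls.

### The job

Load the rub tester on the bench for its next run: of the three steel ring weights on the mat, thread the largest onto the upright spindle of the rubbing head, then the middle-sized one on top of it, lowering each gently onto its seat instead of letting it drop, and leave the smallest where it is. Then push the clear sliding guard fully shut over the head, so that its steel tongue goes all the way home in the interlock switch. Leave the other things on the bench where they are.

Things in the scene. Friction and masses are not known exactly. Their poses are not given: they have to be found in the camera images.
- tester: The rub tester, fixed to the bench: an aluminium bed 240 x 513 mm and 55 mm high, with a clear sliding guard. Origin on the table top, exactly below the axis of the weight spindle; z up, y along the bed in the direction in which the guard opens (the bed reaches from y -168 to +345 mm, x -120 to +120 mm). At y -105 to -168 mm stands a grey drive housing, 185 mm high, that carries the interlock switch (top at 227 mm). Bench position and yaw differ from start to start.
- seat (a point): Centre of the top face of the weight pan (a steel disc 44 mm across, 130 mm above the table), where the lowest weight rests. z points up along the spindle; axes as tester. The spindle is a plain steel rod 10 mm in diameter that stands 54 mm above this face; its last 8 mm taper to 4 mm. Nothing stands higher than this face within 100 mm of the axis while the guard is open, save the guard's tongue, 93 mm or more away at 209 mm height.
- spindle_tip (a point): Top end of the weight spindle, on its axis, 54 mm above seat.
- weight_large: Largest of three plain steel ring weights: 62 mm outside diameter, 20 mm high, bore 14 mm, about 450 g. Origin: centre of its underside, z along the bore; it lies flat on the mat at the start. Which weight lies in which place is drawn anew each time.
- weight_large_mid (a point): Middle of the largest weight: on the bore's axis, at half its height.
- weight_middle: Middle ring weight: 50 mm outside diameter, 16 mm high, bore 14 mm, about 227 g. Origin: centre of its underside, z along the bore; flat on the mat at the start.
- weight_middle_mid (a point): Middle of the middle weight: on the bore's axis, at half its height.
- weight_small: Smallest ring weight: 38 mm outside diameter, 12 mm high, bore 14 mm, about 92 g. Origin: centre of its underside. It stays on the mat.
- guard (a joint): Travel of the sliding guard in m: 0 fully shut (against its stop, tongue 28 mm deep in the switch), grows as it opens along tester's +y; it starts 0.205 to 0.235 open, and its stop is at 0.24. It moves straight along tester's y, takes about 4 N to start and slide, more when pushed fast (12 N per m/s), and stays where it is left.
- guard_handle (a point): Middle of the guard's pull handle: a round black bar 12 mm thick and 110 mm long (along tester's x, horizontal) on two posts at its ends, 238 mm above the table. Clear space below the bar to the guard's flat clear top (205 mm above the table) is 27 mm. The top reaches from 103 mm on the tester's -y side to 90 mm on the +y side of the handle and 106 mm to each x side. The point moves with the guard; axes as tester.
- tongue_tip (a point): Free end of the guard's steel tongue, a level flat strip 15 mm wide and 3 mm thick at 209 mm height that points to tester's -y, near the far (+x) edge of the guard's top. Moves with the guard.
- slot (a point): Mouth of the tongue slot (20 x 12 mm) in the interlock switch, facing tester's +y. With the guard shut the tongue tip lies 28 mm inside it.
- mat: Black rubber mat 270 x 300 x 4 mm on which the three weights lie, fixed. Origin: centre of its underside; its top is 4 mm above the table.
- screwdriver: Black-handled screwdriver 150 mm long, lying near the mat; bystander. Origin near its middle.
- wrench: Steel wrench 130 mm long, lying along the right edge of the mat (seen from the robot); bystander. Origin near its middle.
- bottle: White plastic bottle 56 mm across, 130 mm high, standing beyond the mat; bystander. Origin: centre of its underside.
- swabs: Glass jar 60 mm across and 75 mm high holding wooden swabs, 120 mm in all; bystander. Origin: centre of its underside.
- panels: Stack of four test panels, 77 x 43 x 10 mm, on the table beyond the mat; bystander. Origin: centre of its underside.
- thumbscrew: Black thumbscrew standing on its 26 mm head, 38 mm high, at the mat's far edge; bystander. Origin: centre of its underside.
Not all that is in view belongs to the job. Leave any orange or purple look-alike of the weight_large alone.

How it is judged:
By the outcome, as a careful person would: the job done as asked, in the order asked, and still so for the second after the job is handed in, with the robot touching nothing.
It also fails if it takes over 72 s, if anything falls off the work surface, if the arm or the gripper's body presses on something with over 40 N, if the wrist force passes 120 N, or if a joint passes its speed limit or range.

## Working session

There is one attempt and no reset: what is moved stays moved. The work goes in short steps, Python scripts to look and compute and a tool call to move; the robot and the scene stay as the last step left them, time stands still between calls to the robot, and variables do not carry over. Pictures are saved under pics/ and viewed, about 8 in all and at most 12, crops included, and the job is handed in when it is done.

Besides the shell and the picture viewer there is one more tool, called after "Request:" in YAML: its name, and indented under it one key for each argument. carry_out: Moves the arm, as the interface text tells. Its arguments: {"type":"object","properties":{"targets":{"type":"string"},"hand":{"type":"number"}},"required":["targets"]}

```bash
mkdir -p pics; ls
python3 - <<'E'
from plant import robot, optics, find_in
import cv2
o=robot.get_obs(); print(o['t'],o['position'],o['ee_rot'],o['finger_gap'],robot.tip_reach)
for n in ('side','top'):
    p=optics.get_image(n); cv2.imwrite(f'pics/{n}0.png',p['pixels'][:,:,::-1])
    print(n,p['fx'],p['fy'],p['cx'],p['cy'],p['position'],p['rotation'])
    for t in ['weight_large','weight_middle','weight_small','tester','guard','guard_handle','mat','seat','spindle_tip','tongue_tip','slot']:
        try: r=find_in(p,t)
        except Exception as e: print(t,e); continue
        print(t,[([round(float(v)) for v in d['bbox']],round(d['confidence'],2)) for d in r[:4]])
E
```

```text
pics
0.0 [ 0.25400266 -0.57072624  0.24973236] [-0.14710981  0.69204196 -0.69127908  0.14686685] 0.08541462384722182 0.019
side 452.6653619865905 452.6653619865905 316.2089686203446 196.63505065748458 [ 0.34735393 -0.96291072  0.69710851] [ 0.8778286  -0.07093787  0.04917378 -0.47113342]
weight_large [([286, 225, 311, 249], 0.92), ([289, 256, 314, 283], 0.85), ([236, 223, 258, 245], 0.73), ([214, 265, 243, 290], 0.63)]
weight_middle [([303, 307, 328, 331], 0.55)]
weight_small [([355, 272, 376, 290], 0.73)]
tester [([268, 79, 371, 221], 0.64), ([271, 81, 350, 151], 0.46)]
guard [([271, 80, 348, 153], 0.92)]
guard_handle [([273, 80, 351, 151], 0.9), ([409, 284, 447, 302], 0.65), ([303, 307, 329, 335], 0.56)]
mat [([262, 249, 425, 373], 0.6)]
seat [([270, 83, 370, 220], 0.58)]
spindle_tip [([268, 78, 370, 223], 0.57)]
tongue_tip [([268, 82, 347, 150], 0.89)]
slot [([269, 78, 370, 221], 0.58)]
top 403.0439640668493 403.0439640668493 320.34949918196264 201.06912198681573 [ 0.30760901 -0.14864713  1.1064089 ] [-0.66410752  0.74055506 -0.07465475  0.07047042]
weight_large [([291, 218, 312, 241], 0.81), ([278, 261, 304, 286], 0.69), ([370, 297, 386, 325], 0.62), ([338, 272, 364, 298], 0.6)]
weight_middle [([390, 212, 406, 230], 0.53), ([54, 146, 278, 259], 0.3)]
weight_small []
tester [([57, 146, 277, 260], 0.64)]
guard [([57, 150, 169, 256], 0.86)]
guard_handle [([58, 151, 170, 253], 0.75), ([390, 212, 407, 230], 0.71), ([339, 218, 365, 240], 0.67)]
mat [([318, 152, 439, 262], 0.89)]
seat [([56, 146, 279, 262], 0.61)]
spindle_tip [([56, 144, 278, 259], 0.67)]
tongue_tip [([60, 151, 167, 258], 0.92)]
slot [([55, 146, 272, 260], 0.77), ([338, 219, 362, 242], 0.52)]
```

View pics/top0.png

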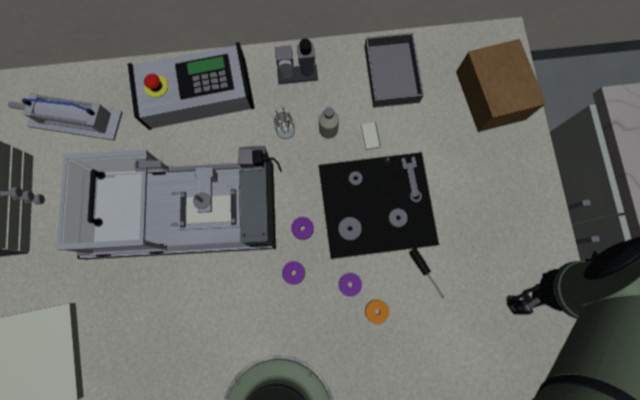

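View pics/side0.png

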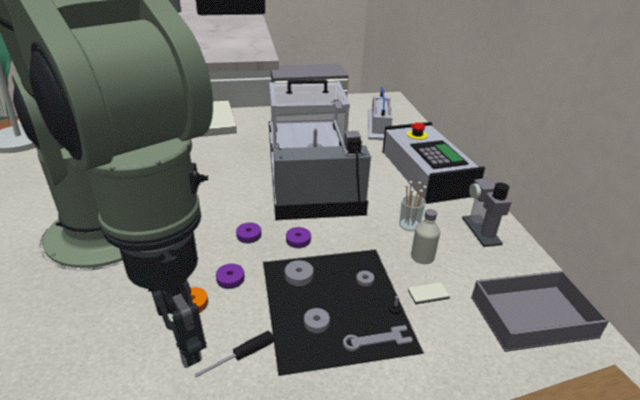

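Top view: large ring at about (350,229), middle at (398,217) and small at (355,178). The spindle and pan are near (202,200), and the handle is at (95,198). The purple and orange rings are decoys.

```bash
cat > h.py <<'E'
import numpy as np, cv2
from scipy.spatial.transform import Rotation as R
from scipy.optimize import least_squares
from plant import robot, optics, find_in
def ray(p,u,v):
    d=R.from_quat(p['rotation']).apply([(u-p['cx'])/p['fx'],(v-p['cy'])/p['fy'],1]); return np.array(p['position']),d
def onz(p,u,v,z):
    o,d=ray(p,u,v); return o+d*(z-o[2])/d[2]
def proj(p,X):
    c=R.from_quat(p['rotation']).inv().apply(np.atleast_2d(X)-p['position']); return np.c_[c[:,0]/c[:,2]*p['fx']+p['cx'],c[:,1]/c[:,2]*p['fy']+p['cy']]
def tri(pts):
    A=np.zeros((3,3));b=np.zeros(3)
    for p,u,v in pts:
        o,d=ray(p,u,v); d=d/np.linalg.norm(d); M=np.eye(3)-np.outer(d,d); A+=M;b+=M@o
    return np.linalg.solve(A,b)
def crop(p,b,s,name):
    x0,y0,x1,y1=b; cv2.imwrite(name,cv2.resize(p['pixels'][y0:y1,x0:x1,::-1],None,fx=s,fy=s,interpolation=cv2.INTER_CUBIC))
E
python3 - <<'E'
from h import *
print(R.from_quat(robot.get_obs()['ee_rot']).as_matrix().round(3))
T=optics.get_image('top'); S=optics.get_image('side')
for p,n,b in ((T,'top',(315,150,442,262)),(S,'side',(262,249,425,373))):
    g=cv2.cvtColor(p['pixels'],cv2.COLOR_RGB2GRAY); x0,y0,x1,y1=b
    m=np.zeros_like(g); m[y0:y1,x0:x1]=(g[y0:y1,x0:x1]>70)
    k,l,st,_=cv2.connectedComponentsWithStats(m)
    for i in range(1,k):
        if 60<st[i,4]<900:
            c,_=cv2.findContours((l==i).astype(np.uint8),cv2.RETR_EXTERNAL,cv2.CHAIN_APPROX_NONE)
            (u,v),wh,a=cv2.fitEllipse(c[0]); print(n,st[i],u,v,wh,[onz(p,u,v,z)[:2].round(4) for z in (.016,.020,.024)])
a=cv2.resize(T['pixels'][140:265,50:285,::-1],None,fx=3.4,fy=3.4,interpolation=cv2.INTER_CUBIC)
cv2.imwrite('pics/tt.png',a[:, :800])
crop(S,(255,60,385,225),3.6,'pics/ss.png')
E
```

```text
[[-0.914 -0.     0.407]
 [-0.407 -0.    -0.914]
 [ 0.    -1.    -0.   ]]
top [402 157  19  45 296] 411.5943298339844 176.27317810058594 (12.243465423583984, 49.081974029541016) [array([ 0.5769, -0.4288]), array([ 0.5759, -0.4278]), array([ 0.5749, -0.4268])]
top [349 172  13  13 109] 355.1328430175781 177.6984405517578 (11.928184509277344, 12.035979270935059) [array([ 0.5901, -0.2714]), array([ 0.589, -0.271]), array([ 0.588 , -0.2705])]
top [389 209  18  18 227] 397.8129577636719 217.298583984375 (16.575345993041992, 17.23242950439453) [array([ 0.4661, -0.3735]), array([ 0.4655, -0.3726]), array([ 0.4649, -0.3718])]
top [339 217  22  23 373] 349.5856628417969 228.15548706054688 (21.47092628479004, 21.690332412719727) [array([ 0.4507, -0.2386]), array([ 0.4502, -0.2383]), array([ 0.4496, -0.2379])]
side [284 260  30  26 584] 298.40374755859375 271.9840087890625 (25.06114387512207, 28.164152145385742) [array([ 0.4473, -0.2373]), array([ 0.4467, -0.2415]), array([ 0.4462, -0.2458])]
side [356 270  19  16 218] 364.7164306640625 277.2658386230469 (14.571209907531738, 17.403011322021484) [array([ 0.5863, -0.2751]), array([ 0.5849, -0.2791]), array([ 0.5835, -0.2832])]
side [304 308  26  25 512] 316.1727600097656 319.31732177734375 (23.82025909423828, 25.62877655029297) [array([ 0.4629, -0.3739]), array([ 0.4623, -0.3773]), array([ 0.4616, -0.3808])]
side [343 325  70  26 772] 379.107666015625 337.55224609375 (17.8883056640625, 76.1775131225586) [array([ 0.5713, -0.435 ]), array([ 0.57  , -0.4381]), array([ 0.5687, -0.4412])]
side [262 342  17  31 414] 269.1963806152344 359.6614685058594 (15.831489562988281, 34.45521545410156) [array([ 0.3655, -0.4513]), array([ 0.3654, -0.4543]), array([ 0.3653, -0.4573])]
```

View pics/tt.png

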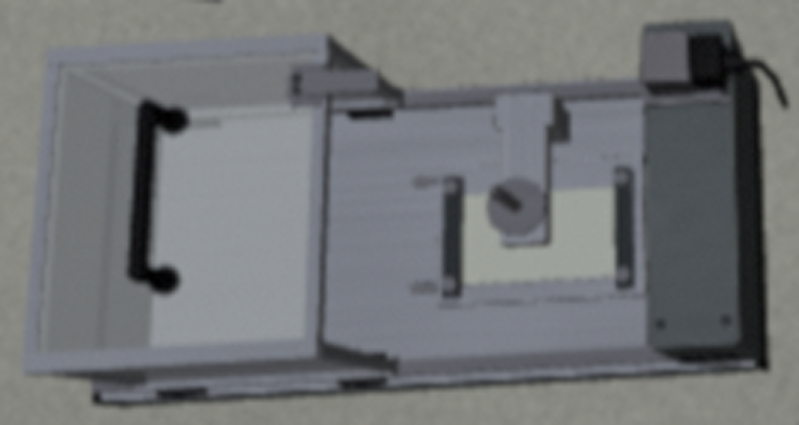

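View pics/ss.png

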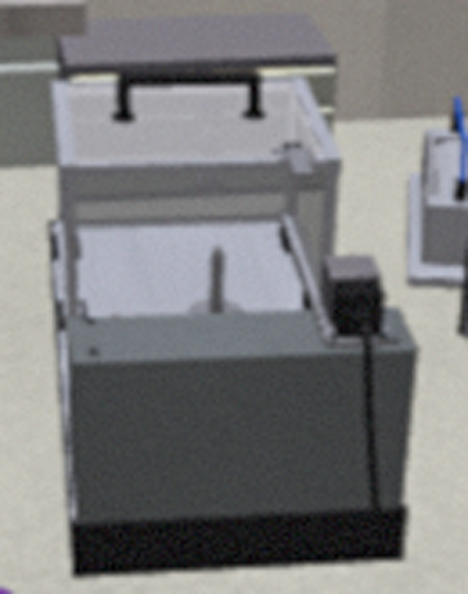

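Run:
```python
from h import *
T=optics.get_image('top'); S=optics.get_image('side')
t=lambda x,y:(x/3.4+50-.35,y/3.4+140-.35); s=lambda x,y:(x/3.6+255-.36,y/3.6+60-.36)
print('disc',onz(T,*t(517,207),.130),'tip top',onz(T,*t(496,191),.183))
print('tip side',onz(S,*s(217,250),.183),'tri',tri([(T,*t(496,191)),(S,*s(217,250))]))
for n,c,pts in (('base T',T,[(t(97,402),0),(t(768,367),0)]),('handle T',T,[(t(148,108),.238),(t(136,272),.238)]),('housing T',T,[(t(644,100),.185),(t(650,345),.185),(t(738,345),.185)]),
  ('base S',S,[(s(75,575),0),(s(403,558),0)]),('handle S',S,[(s(122,80),.238),(s(254,76),.238)])):
    P=[onz(c,*q,z)[:2] for q,z in pts]; d=P[1]-P[0]; print(n,np.array(P).round(4).tolist(),np.degrees(np.arctan2(d[1],d[0])).round(2))
```

```text
disc [0.54405452 0.12667608 0.13      ] tip top [0.54411768 0.12564223 0.183     ]
tip side [0.54253152 0.12374709 0.183     ] tri [0.5436142  0.12590204 0.1821205 ]
base T [[0.4522, 0.5071], [0.4216, -0.0317]] -93.25
handle T [[0.6112, 0.3353], [0.5019, 0.3422]] 176.36
housing T [[0.5975, 0.0191], [0.4259, 0.0265], [0.4195, -0.0324]] 177.51
base S [[0.4184, -0.0159], [0.6583, -0.0297]] -3.3
handle S [[0.4992, 0.3421], [0.6097, 0.3391]] -1.55
```

Request:
carry_out:
  targets: "19.5 33.3 0 -27.3;19.5 33.3 0 -27.3;19.5 33.3 0 -27.3;19.5 33.3 0 -27.3;19.5 33.3 0 -27.3;19.5 33.3 0 -27.3;19.5 33.3 0 -27.3;19.5 33.3 0 -27.3;19.5 33.3 0 -27.3;19.5 33.3 -5 -27.3;19.5 33.3 -10 -27.3;19.5 33.3 -14 -27.3;19.5 33.3 -16 -27.3;19.5 33.3 -17 -27.3;19.5 33.3 -17 -27.3;19.5 33.3 -17 -27.3"
  hand: 100

```text
t: 3.0
position: [0.4496, -0.2384, 0.0812]
ee_rot: [-0.021, -0.707, 0.707, 0.02]
wrist_force: [1.6, -0.3, 0.7]
finger_gap: 0.0854
```

Run:
```python
from h import *
o=robot.get_obs(); print(o['t'],o['position'],R.from_quat(o['ee_rot']).as_matrix().round(3).tolist())
T=optics.get_image('top'); S=optics.get_image('side')
a=cv2.resize(S['pixels'][190:320,220:400,::-1],None,fx=4,fy=4,interpolation=cv2.INTER_CUBIC)
for X in [o['position'],o['position']-np.array([0,0,.019])]:
    u=(proj(S,X)[0]-[220,190])*4; print(u)
cv2.imwrite('pics/s2.png',a)
```

```text
3.0 [ 0.44959782 -0.2383626   0.08123945] [[-0.998, 0.001, -0.058], [0.058, -0.001, -0.998], [-0.001, -1.0, 0.0]]
[317.91030543 236.53936099]
[317.94201221 264.14364706]
```

View pics/s2.png

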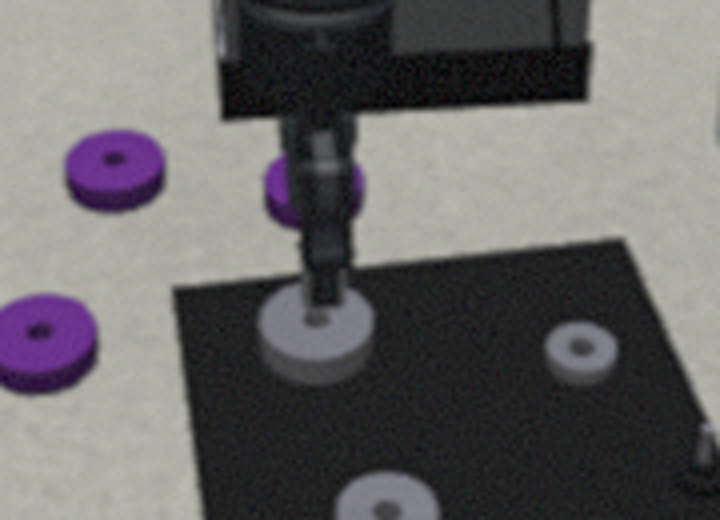

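Side crop: the ring's bore at (317,321) lines up with the TCP column at 318. The open tips sit about 6 mm ahead of the TCP, so I can go down to z≈0.025 and close.

Request:
carry_out:
  targets: "0 0 -3 0;0 0 -4.5 0;0 0 -5.6 0;0 0 -5.6 0;0 0 -5.6 0"

```text
t: 3.6
position: [0.4495, -0.2382, 0.025]
ee_rot: [-0.021, -0.707, 0.707, 0.02]
wrist_force: [0.4, 0.4, -0.6]
finger_gap: 0.0856
```

Request:
carry_out:
  targets: "0 0 0 0;0 0 0 0;0 0 0 0;0 0 0 0;0 0 0 0;0 0 0 0;0 0 0 0"
  hand: 0

```text
t: 4.3
position: [0.4496, -0.2381, 0.0254]
ee_rot: [-0.021, -0.707, 0.707, 0.02]
wrist_force: [-2.6, 3.1, 16.4]
finger_gap: 0.0589
```

Request:
carry_out:
  targets: "0 0 2 0;0 0 5 0;0 0 10 0;0 0 15 0;0 0 20 0;0 0 24 0;0 0 24 0;3.8 14.8 24 0;5 19 24 0;6.2 23.8 24 0;7.4 28.4 24 0;8.4 32.4 24 0;9.4 36.4 24 0;9.4 36.4 24 0;9.4 36.4 24 0;9.4 36.4 24 0;9.4 36.4 24 0;9.4 36.4 24 0"

```text
t: 6.1
position: [0.5428, 0.1249, 0.2636]
ee_rot: [-0.02, -0.707, 0.707, 0.021]
wrist_force: [0.5, 0.2, -4.8]
finger_gap: 0.059
```

Run:
```python
from h import *
o=robot.get_obs(); print(o['t'],o['position'],o['finger_gap'],o['wrist_force'])
T=optics.get_image('top'); S=optics.get_image('side')
x=[]
for p,b,n in ((S,(260,40,380,160),'s'),(T,(150,130,270,250),'t')):
    x.append(cv2.resize(p['pixels'][b[1]:b[3],b[0]:b[2],::-1],None,fx=3.3,fy=3.3,interpolation=cv2.INTER_CUBIC))
    print(n,((proj(p,[o['position'],o['position']-[0,0,.01],[.5437,.126,.184],[.5437,.126,.130]])-b[:2])*3.3).round(1).tolist())
cv2.imwrite('pics/s3.png',np.hstack(x))
```

```text
6.1 [0.54275444 0.12490705 0.26360342] 0.059037317100158686 [ 0.48635966  0.22985853 -4.82126524]
s [[183.1, 198.3], [182.9, 210.5], [182.2, 291.6], [181.0, 351.5]]
t [[113.4, 192.4], [118.5, 195.9], [149.3, 217.5], [171.6, 233.1]]
```

View pics/s3.png

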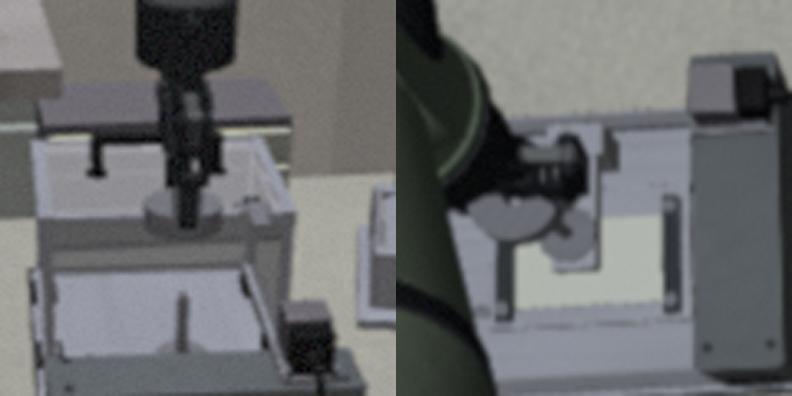

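The side view shows the large ring held level. Its centre column is about 183.5 and the spindle tip's about 182.5, so x agrees to roughly 1 mm. Next I'll lower to just above the tip and compare again.

Request:
carry_out:
  targets: "0 0.1 -2 0;0 0.1 -4 0;0 0.1 -5.2 0;0 0.1 -5.2 0;0 0.1 -5.2 0"

```text
t: 6.7
position: [0.5434, 0.1268, 0.2128]
ee_rot: [0.021, 0.707, -0.707, -0.02]
wrist_force: [0.1, 0.5, -4.3]
finger_gap: 0.0586
```

Run:
```python
from h import *
o=robot.get_obs(); P=o['position']; print(o['t'],P,o['wrist_force'])
T=optics.get_image('top'); S=optics.get_image('side')
x=[]; th=np.linspace(0,2*np.pi,200)
for p,b,n in ((S,(285,90,355,160),'s'),(T,(160,160,230,230),'t')):
    f=5.7
    a=cv2.resize(p['pixels'][b[1]:b[3],b[0]:b[2],::-1],None,fx=f,fy=f,interpolation=cv2.INTER_CUBIC)
    for (cx,cy,z,r,c) in ((P[0],P[1],P[2]-.0214,.031,(0,0,255)),(P[0],P[1],P[2]-.0014,.031,(0,200,255)),(.5437,.126,.130,.022,(0,255,0))):
        q=((proj(p,np.c_[cx+r*np.cos(th),cy+r*np.sin(th),0*th+z])-b[:2]+.5)*f).astype(int)
        for u,v in q[::4]: cv2.circle(a,(u,v),1,c,-1)
    x.append(a)
cv2.imwrite('pics/s4.png',np.hstack(x))
```

```text
6.7 [0.54337597 0.12678867 0.21276897] [ 0.05458213  0.45124085 -4.28369821]
```

View pics/s4.png

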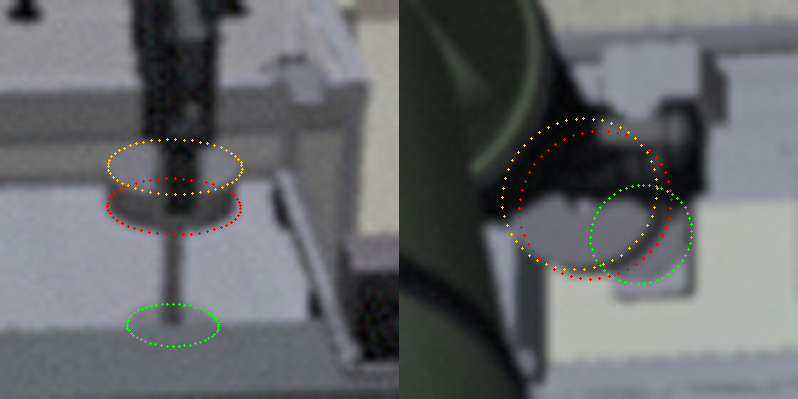

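Run:
```python
from h import *
from scipy.ndimage import map_coordinates, gaussian_filter
o=robot.get_obs(); P=o['position']; T=optics.get_image('top'); S=optics.get_image('side')
def fit(p,img,c,r,a0,a1,name,W=4):
    g=gaussian_filter(cv2.cvtColor(img,cv2.COLOR_RGB2GRAY).astype(float),.7)
    th=np.linspace(0,2*np.pi,361); q=proj(p,np.c_[c[0]+r*np.cos(th),c[1]+r*np.sin(th),0*th+c[2]]); m=q[:-1].mean(0)
    d=q-m; n=d/np.linalg.norm(d,axis=1)[:,None]; ang=np.degrees(np.arctan2(d[:,1],d[:,0]))
    k=(ang>=a0)&(ang<=a1); q=q[k];n=n[k]; s=np.linspace(-W,W,81)
    pr=map_coordinates(g,[q[:,1,None]+s*n[:,1,None],q[:,0,None]+s*n[:,0,None]],order=1)
    G=np.abs(np.gradient(pr,axis=1)); e=s[G.argmax(1)]
    f=least_squares(lambda x:n@x-e,[0,0],loss='soft_l1',f_scale=.3).x
    print(name,'duv',f.round(2),'e by angle',[(int(a),round(v,1)) for a,v in list(zip(ang[k],e))[::15]]); return f
t0=cv2.imread('pics/top0.png')[:,:,::-1]
fit(T,t0,[.5437,.126,.130],.022,-180,180,'pan',2.5)
fit(T,T['pixels'],[P[0],P[1],P[2]-.0214],.031,10,75,'wT red')
fit(T,T['pixels'],[P[0],P[1],P[2]-.0014],.031,95,150,'wT yel')
fit(S,S['pixels'],[P[0],P[1],P[2]-.0214],.031,0,180,'wS red')
C=[P[0],P[1],P[2]-.02]
for p,n in((T,'T'),(S,'S')): print(n,'px per mm x,y,z',((proj(p,np.array(C)+np.eye(3)*.001)-proj(p,C))).round(3).tolist())
```

```text
pan duv [-0.04 -0.4 ] e by angle [(-92, np.float64(0.9)), (-108, np.float64(0.5)), (-124, np.float64(0.7)), (-140, np.float64(0.6)), (-155, np.float64(0.4)), (-171, np.float64(0.4)), (174, np.float64(0.2)), (159, np.float64(0.4)), (145, np.float64(0.4)), (131, np.float64(-0.1)), (117, np.float64(-0.1)), (102, np.float64(-0.4)), (87, np.float64(-0.4)), (71, np.float64(-0.8)), (55, np.float64(-0.8)), (39, np.float64(1.8)), (23, np.float64(1.3)), (8, np.float64(0.4)), (-6, np.float64(0.2)), (-20, np.float64(0.7)), (-34, np.float64(2.0)), (-48, np.float64(2.5)), (-62, np.float64(-0.3)), (-77, np.float64(0.0)), (-92, np.float64(0.9))]
wT red duv [-0.9  -0.06] e by angle [(74, np.float64(-0.5)), (58, np.float64(-0.2)), (42, np.float64(-0.3)), (26, np.float64(-2.7)), (11, np.float64(-2.8))]
wT yel duv [-3.92 -0.68] e by angle [(149, np.float64(4.0)), (135, np.float64(2.5)), (121, np.float64(-0.3)), (106, np.float64(-0.3))]
wS red duv [-0.42 -0.53] e by angle [(179, np.float64(-0.3)), (173, np.float64(0.2)), (165, np.float64(-0.3)), (155, np.float64(-0.2)), (140, np.float64(0.0)), (115, np.float64(0.6)), (81, np.float64(-2.7)), (51, np.float64(-0.5)), (32, np.float64(-0.8)), (20, np.float64(-1.0)), (12, np.float64(-1.6)), (5, np.float64(-1.5))]
T px per mm x,y,z [[-0.019, -0.417], [-0.43, 0.046], [-0.135, -0.094]]
S px per mm x,y,z [[0.371, -0.02], [-0.064, -0.157], [0.007, -0.347]]
```

Relative fits put the spindle about 1 mm to −y of the ring, with x agreeing. I'll shift by that and lower onto the tip, watching the force.

Request:
carry_out:
  targets: "0 -0.1 0 0;0 -0.1 -0.5 0;0 -0.1 -1 0;0 -0.1 -1.4 0;0 -0.1 -1.8 0;0 -0.1 -2.1 0;0 -0.1 -2.1 0"

```text
t: 7.6
position: [0.5436, 0.1267, 0.1909]
ee_rot: [0.021, 0.707, -0.706, -0.02]
wrist_force: [5.7, 5.0, -8.6]
finger_gap: 0.0589
```

Request:
carry_out:
  targets: "0.1 0.1 0 0;0.1 0.1 0 0;0.1 0.1 0 0"

```text
t: 7.9
position: [0.5439, 0.1268, 0.1911]
ee_rot: [-0.02, -0.707, 0.707, 0.021]
wrist_force: [0.9, -0.1, -4.5]
finger_gap: 0.0589
```

Request:
carry_out:
  targets: "0 0 -0.8 0;0 0 -1.6 0;0 0 -2.4 0;0 0 -3 0;0 0 -3.4 0;0 0 -3.6 0;0 0 -3.6 0;0 0 -3.6 0"

```text
t: 8.7
position: [0.5443, 0.127, 0.1555]
ee_rot: [0.02, 0.707, -0.707, -0.02]
wrist_force: [0.1, -0.1, -4.2]
finger_gap: 0.0585
```

Request:
carry_out:
  targets: "0 0 -0.1 0;0 0 -0.2 0;0 0 -0.2 0;0 0 -0.3 0;0 0 -0.3 0"

```text
t: 9.2
position: [0.5441, 0.127, 0.1522]
ee_rot: [0.02, 0.707, -0.707, -0.02]
wrist_force: [-0.7, 0.4, -4.8]
finger_gap: 0.0588
```

Request:
carry_out:
  targets: "0 0 -0.1 0;0 0 -0.1 0;0 0 -0.1 0"

```text
t: 9.5
position: [0.5442, 0.127, 0.1516]
ee_rot: [0.021, 0.707, -0.707, -0.02]
wrist_force: [-1.3, -0.6, 3.4]
finger_gap: 0.0589
```

Seated: the force went from −4.5 to +3.4 N. I'll open and retreat.

Request:
carry_out:
  targets: "0 0 0 0;0 0 0 0;0 0 0 0;0 0 0 0;0 0 0 0;0 0 0 0"
  hand: 100

```text
t: 10.1
position: [0.5442, 0.127, 0.1513]
ee_rot: [-0.02, -0.707, 0.707, 0.02]
wrist_force: [0.7, 0.4, -0.2]
finger_gap: 0.0853
```

Request:
carry_out:
  targets: "0 0 1 0;0 0 3 0;0 0 7 0;0 0 11 0;0 0 11 0;-2 -10 11 0;-4 -25 11 0;-8 -49.9 11 0;-8 -49.9 11 0;-8 -49.9 11 0;-8 -49.9 11 0;-8 -49.9 11 0;-8 -49.9 11 0;-8 -49.9 11 0;-8 -49.9 11 0;-8 -49.9 11 0;-8 -49.9 11 0;-8 -49.9 11 0;-8 -49.9 11 0"

```text
t: 12.0
position: [0.4648, -0.3705, 0.2616]
ee_rot: [0.02, 0.707, -0.707, -0.02]
wrist_force: [0.7, 0.8, 0.3]
finger_gap: 0.0852
```

Run:
```python
from h import *
o=robot.get_obs(); P=o['position']; print(o['t'],P,o['wrist_force'])
T=optics.get_image('top'); S=optics.get_image('side')
x=[]; th=np.linspace(0,2*np.pi,100)
for p,b,n in ((S,(275,85,355,165),'s'),(T,(160,160,240,240),'t')):
    f=5
    a=cv2.resize(p['pixels'][b[1]:b[3],b[0]:b[2],::-1],None,fx=f,fy=f,interpolation=cv2.INTER_CUBIC)
    x.append(a)
cv2.imwrite('pics/s5.png',np.hstack(x))
b=(290,240,340,350)
g=cv2.cvtColor(S['pixels'],cv2.COLOR_RGB2GRAY)[b[1]:b[3],b[0]:b[2]]
cv2.imwrite('pics/s6.png',cv2.resize(S['pixels'][215:345,250:400,::-1],None,fx=5,fy=5,interpolation=cv2.INTER_CUBIC))
print((proj(S,[P,[.4648,-.3725,.020]])-[250,215])*5)
```

```text
12.0 [ 0.4648322  -0.37047914  0.26159755] [0.70764822 0.81802982 0.3461745 ]
[[349.31846953   1.31175935]
 [335.21085508 511.16974176]]
```

View pics/s5.png

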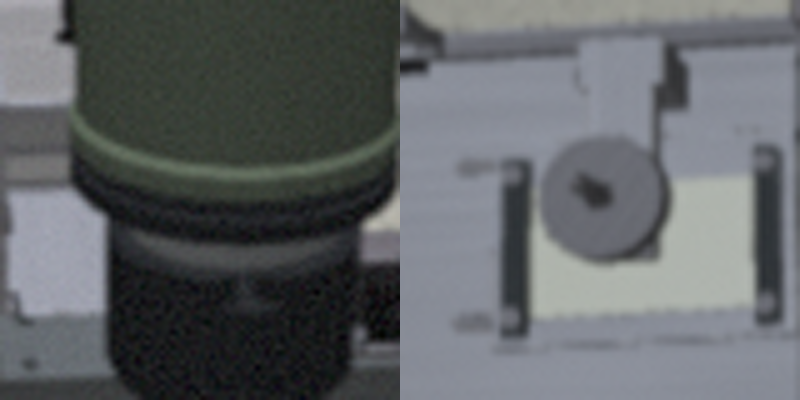

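The large ring sits on the pan with the spindle through it, at about (605,195) in the crop. Next, the middle ring.

Request:
carry_out:
  targets: "0 -0.2 -5 0;0 -0.2 -10 0;0 -0.2 -14 0;0 -0.2 -18 0;0 -0.2 -21 0;0 -0.2 -22.5 0;0 -0.2 -23.7 0;0 -0.2 -23.7 0;0 -0.2 -23.7 0"

```text
t: 13.0
position: [0.4647, -0.3743, 0.0254]
ee_rot: [-0.021, -0.707, 0.707, 0.02]
wrist_force: [-0.1, -0.1, -0.3]
finger_gap: 0.0854
```

Request:
carry_out:
  targets: "0 0 0 0;0 0 0 0;0 0 0 0;0 0 0 0;0 0 0 0;0 0 0 0;0 0 0 0;0 0 0 0"
  hand: 0

```text
t: 13.8
position: [0.4645, -0.3742, 0.0254]
ee_rot: [-0.021, -0.707, 0.707, 0.02]
wrist_force: [-2.0, 3.6, 15.9]
finger_gap: 0.0468
```

Request:
carry_out:
  targets: "0 0 2 0;0 0 6 0;0 0 11 0;0 0 16 0;0 0 21 0;0 0 24 0;0 0 24 0;8 50.1 24 0;8 50.1 24 0;8 50.1 24 0;8 50.1 24 0;8 50.1 24 0;8 50.1 24 0;8 50.1 24 0;8 50.1 24 0;8 50.1 24 0;8 50.1 24 0;8 50.1 24 0;8 50.1 24 0;8 50.1 24 0"

```text
t: 15.8
position: [0.5438, 0.126, 0.2636]
ee_rot: [-0.02, -0.707, 0.707, 0.021]
wrist_force: [0.7, -0.2, -1.8]
finger_gap: 0.0467
```

Request:
carry_out:
  targets: "0 0 -2 0;0 0 -4 0;0 0 -4.9 0;0 0 -4.9 0;0 0 -4.9 0;0 0 -4.9 0"

```text
t: 16.4
position: [0.5446, 0.1269, 0.2162]
ee_rot: [0.021, 0.707, -0.707, -0.02]
wrist_force: [0.2, 0.3, -2.8]
finger_gap: 0.0469
```

Run:
```python
from h import *
o=robot.get_obs(); P=o['position']; print(o['t'],P,o['wrist_force'],o['finger_gap'])
T=optics.get_image('top'); S=optics.get_image('side')
x=[]; th=np.linspace(0,2*np.pi,200)
for p,b,n in ((S,(285,90,355,160),'s'),(T,(160,160,230,230),'t')):
    f=5.7
    a=cv2.resize(p['pixels'][b[1]:b[3],b[0]:b[2],::-1],None,fx=f,fy=f,interpolation=cv2.INTER_CUBIC)
    for (cx,cy,z,r,c) in ((P[0],P[1],P[2]-.0214,.025,(0,0,255)),):
        q=((proj(p,np.c_[cx+r*np.cos(th),cy+r*np.sin(th),0*th+z])-b[:2]+.5)*f).astype(int)
        for u,v in q[::5]: cv2.circle(a,(u,v),1,c,-1)
    x.append(a)
cv2.imwrite('pics/s7.png',np.hstack(x))
```

```text
16.4 [0.54456969 0.12686051 0.21619852] [ 0.21382771  0.30504111 -2.80705295] 0.046868155253754956
```

View pics/s7.png

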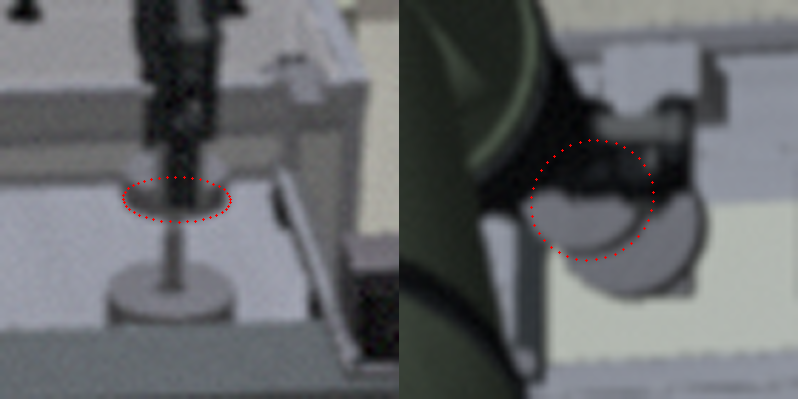

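In the side crop the middle ring is centred at about 176 and the spindle at about 174. I'll shift −1 mm in x and lower over the tip.

Request:
carry_out:
  targets: "-0.1 0 0 0;-0.1 0 -0.8 0;-0.1 0 -1.3 0;-0.1 0 -1.8 0;-0.1 0 -2.3 0;-0.1 0 -2.3 0;-0.1 0 -2.3 0"

```text
t: 17.2
position: [0.5431, 0.1271, 0.1922]
ee_rot: [-0.02, -0.707, 0.707, 0.02]
wrist_force: [-0.6, -0.6, -2.5]
finger_gap: 0.047
```

Request:
carry_out:
  targets: "0 0 -0.6 0;0 0 -1.2 0;0 0 -1.6 0;0 0 -1.8 0;0 0 -1.8 0;0 0 -1.8 0"

```text
t: 17.8
position: [0.5431, 0.127, 0.1743]
ee_rot: [-0.02, -0.707, 0.707, 0.02]
wrist_force: [0.8, 0.5, -2.2]
finger_gap: 0.0471
```

Request:
carry_out:
  targets: "0 0 -0.1 0;0 0 -0.1 0;0 0 -0.2 0;0 0 -0.2 0"

```text
t: 18.2
position: [0.5431, 0.127, 0.1722]
ee_rot: [-0.02, -0.707, 0.707, 0.02]
wrist_force: [0.9, 0.4, -2.7]
finger_gap: 0.047
```

Request:
carry_out:
  targets: "0 0 -0.1 0;0 0 -0.1 0;0 0 -0.1 0"

```text
t: 18.5
position: [0.5432, 0.127, 0.1715]
ee_rot: [0.02, 0.707, -0.707, -0.02]
wrist_force: [-1.9, -0.2, 4.4]
finger_gap: 0.0469
```

Contact (+4.4 N). Release, rise, and move above the handle.

Request:
carry_out:
  targets: "0 0 0 0;0 0 0 0;0 0 0 0;0 0 0 0;0 0 0 0;0 0 0 0"
  hand: 100

```text
t: 19.1
position: [0.5431, 0.127, 0.1713]
ee_rot: [0.02, 0.707, -0.707, -0.02]
wrist_force: [-0.2, -0.2, 0.1]
finger_gap: 0.0855
```

Request:
carry_out:
  targets: "0 0 1 0;0 0 3 0;0 0 7 0;0 0 11 0;0 0 13 0;0 0 13 0;1.2 21.2 13 0;1.2 21.2 13 0;1.2 21.2 13 0;1.2 21.2 13 0;1.2 21.2 13 0;1.2 21.2 13 0;1.2 21.2 13 0;1.2 21.2 13 0"

```text
t: 20.5
position: [0.5555, 0.3374, 0.3013]
ee_rot: [-0.021, -0.707, 0.707, 0.021]
wrist_force: [-0.2, -0.8, -0.1]
finger_gap: 0.0856
```

Run:
```python
from h import *
o=robot.get_obs(); P=o['position']; print(o['t'],P,o['wrist_force'],o['finger_gap'])
T=optics.get_image('top'); S=optics.get_image('side')
x=[]
for p,b in ((S,(265,60,355,160)),(T,(70,150,210,250))):
    f=4 if p is S else 3
    a=cv2.resize(p['pixels'][b[1]:b[3],b[0]:b[2],::-1],(int((b[2]-b[0])*4),400),interpolation=cv2.INTER_CUBIC); x.append(a)
cv2.imwrite('pics/s8.png',np.hstack(x)[:, :800])
print(((proj(S,[P,P-[0,0,.06]])-[265,60])*4).tolist())
```

```text
20.5 [0.55554058 0.33743689 0.3013424 ] [-0.20308708 -0.76807348 -0.05254849] 0.0855557606917945
[[170.68865402964593, 1.706407393100676], [169.95660424244784, 82.20169077008785]]
```

View pics/s8.png

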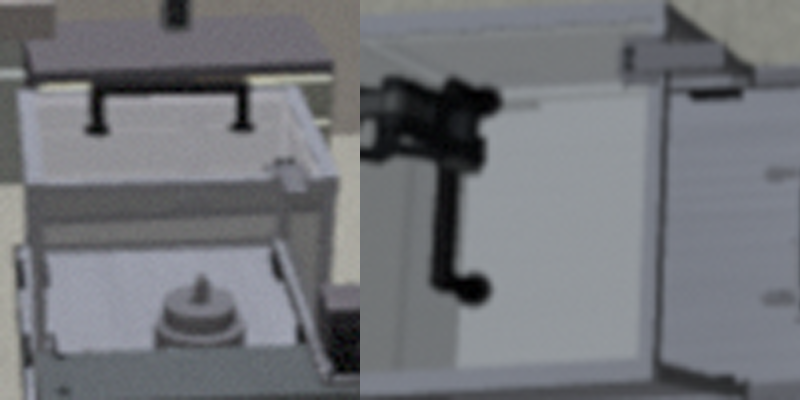

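Both rings are stacked on the spindle (crop 200,310), and the gripper is over the handle. I'll descend, close loosely round the bar and push.

Request:
carry_out:
  targets: "0 0.2 -3 0;0 0.2 -5 0;0 0.2 -5.8 0;0 0.2 -5.8 0;0 0.2 -5.8 0"

```text
t: 21.1
position: [0.5556, 0.3409, 0.2443]
ee_rot: [0.021, 0.707, -0.707, -0.02]
wrist_force: [0.4, -0.3, 0.4]
finger_gap: 0.085
```

Request:
carry_out:
  targets: "0 0 0 0;0 0 0 0;0 0 0 0;0 0 0 0;0 0 0 0;0 0 0 0;0 0 0 0;0 0 0 0"
  hand: 20

```text
t: 21.9
position: [0.5551, 0.341, 0.2433]
ee_rot: [-0.02, -0.707, 0.707, 0.02]
wrist_force: [0.1, 0.7, -0.2]
finger_gap: 0.0169
```

Request:
carry_out:
  targets: "-0.06 -1 0 0;-0.14 -2.5 0 0;-0.23 -4 0 0;-0.31 -5.5 0 0;-0.4 -7 0 0;-0.49 -8.5 0 0;-0.57 -10 0 0;-0.66 -11.5 0 0;-0.74 -13 0 0;-0.83 -14.5 0 0;-0.91 -16 0 0;-1 -17.5 0 0;-1.05 -18.5 0 0;-1.08 -19 0 0;-1.08 -19 0 0"

```text
t: 23.4
position: [0.5443, 0.1502, 0.2434]
ee_rot: [-0.021, -0.707, 0.707, 0.021]
wrist_force: [-0.0, 0.9, 0.6]
finger_gap: 0.0169
```

Request:
carry_out:
  targets: "-0.03 -0.5 0 0;-0.06 -1 0 0;-0.08 -1.4 0 0;-0.1 -1.8 0 0;-0.1 -1.8 0 0"

```text
t: 23.9
position: [0.5433, 0.1322, 0.2433]
ee_rot: [-0.021, -0.707, 0.707, 0.021]
wrist_force: [0.3, 0.7, 0.8]
finger_gap: 0.0165
```

Run:
```python
from h import *
o=robot.get_obs(); print(o['t'],o['position'],o['wrist_force'])
T=optics.get_image('top'); S=optics.get_image('side')
x=[]
for p,b in ((S,(260,70,380,190)),(T,(130,140,290,270))):
    a=p['pixels'][b[1]:b[3],b[0]:b[2],::-1]; x.append(cv2.resize(a,(400,int(400*a.shape[0]/a.shape[1])),interpolation=cv2.INTER_CUBIC)[:325])
cv2.imwrite('pics/s9.png',np.hstack(x))
```

```text
23.9 [0.54332431 0.13223594 0.2433201 ] [0.28895406 0.68272614 0.80765927]
```

View pics/s9.png

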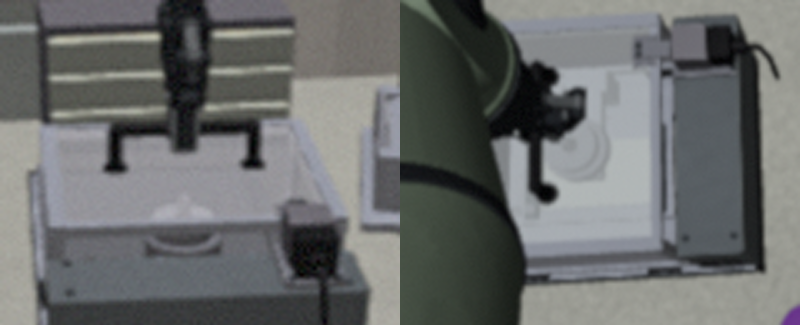

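The guard is nearly shut, with the tongue entering the switch and a gap of about 1 cm left. I'll press on in small steps until it hits the stop.

Request:
carry_out:
  targets: "-0.03 -0.5 0 0;-0.06 -1 0 0;-0.06 -1 0 0"

```text
t: 24.3
position: [0.5428, 0.1256, 0.2433]
ee_rot: [0.02, 0.708, -0.705, -0.019]
wrist_force: [3.7, 19.5, -6.8]
finger_gap: 0.0167
```

Request:
carry_out:
  targets: "-0.01 -0.2 0 0;-0.02 -0.4 0 0;-0.03 -0.5 0 0;-0.03 -0.5 0 0"

```text
t: 24.7
position: [0.5428, 0.125, 0.2434]
ee_rot: [0.019, 0.71, -0.704, -0.018]
wrist_force: [6.8, 42.8, -14.3]
finger_gap: 0.017
```

Rigid stop at y≈0.125. I'll back off, open, rise and check.

Request:
carry_out:
  targets: "0.05 0.75 0 0;0.05 0.85 0 0;0.05 0.85 0 0"

```text
t: 25.0
position: [0.5428, 0.126, 0.2432]
ee_rot: [-0.02, -0.707, 0.707, 0.021]
wrist_force: [-1.5, 4.9, -0.9]
finger_gap: 0.0171
```

Request:
carry_out:
  targets: "0 0 0 0;0 0 0 0;0 0 0 0;0 0 0 0;0 0 0 0;0 0 0 0;0 0 2 0;0 0 6 0;0 0 11 0;0 0 15 0;0 0 15 0;-10 -3 15 0;-12 -25 15 0;-12 -25 15 0;-12 -25 15 0;-12 -25 15 0;-12 -25 15 0;-12 -25 15 0;-12 -25 15 0"
  hand: 100

```text
t: 26.9
position: [0.4227, -0.124, 0.3932]
ee_rot: [0.021, 0.707, -0.707, -0.021]
wrist_force: [0.5, 1.9, -0.1]
finger_gap: 0.0855
```

Run:
```python
from h import *
o=robot.get_obs(); print(o['t'],o['position'],o['wrist_force'])
T=optics.get_image('top'); S=optics.get_image('side')
x=[]
for p,b in ((S,(255,70,385,180)),(T,(130,140,290,275))):
    a=p['pixels'][b[1]:b[3],b[0]:b[2],::-1]; x.append(cv2.resize(a,(400,338),interpolation=cv2.INTER_CUBIC))
cv2.imwrite('pics/s10.png',np.hstack(x))
```

```text
26.9 [ 0.42267685 -0.12402034  0.39324135] [ 0.49074798  1.90441412 -0.07354113]
```

View pics/s10.png

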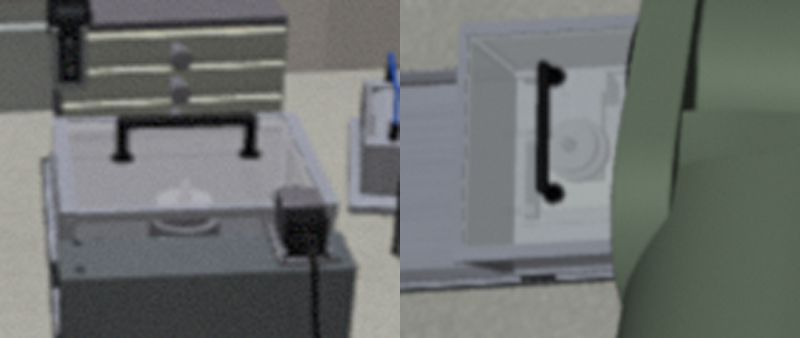

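The top view shows the guard over the head with the handle at about (543,125) in the crop and the rings visible under the clear top. The arm is hiding the switch, so I'll check the handle position numerically.

Run:
```python
from h import *
T=optics.get_image('top')
c0=cv2.cvtColor(cv2.imread('pics/top0.png'),cv2.COLOR_BGR2GRAY); g=cv2.cvtColor(T['pixels'],cv2.COLOR_RGB2GRAY)
for n,im,X in (('start',c0,[.5560,.339,.238]),('now',g,[.5437,.127,.238])):
    o=[]
    for k in (-.03,-.015,0,.015,.03):
        u,v=proj(T,[X[0]+k*.998,X[1]-k*.057,.238])[0]; r=im[int(round(v)),int(u)-7:int(u)+8].astype(float); w=np.clip(90-r,0,None)
        o.append(onz(T,int(u)-7+(w*np.arange(15)).sum()/w.sum(),round(v),.238)[:2])
    m=np.mean(o,0); print(n,m.round(4),'tester y',((m-[.5437,.127])@[.0575,.998]).round(4))
```

```text
start [0.5563 0.3385] tester y 0.2118
now [0.5437 0.1284] tester y 0.0014
```

```bash
python3 -c "
from plant import robot
print(robot.hand_in())"
```

```text
the job is handed in; nothing more can be done
None
```

The job is done and handed in at about 27 s of the 72 s allowed.

- **Weights:** I threaded the largest ring onto the spindle, then the middle one on top. Each was lowered in small steps until the wrist force showed it resting (about +3.4 N and +4.4 N), then released. The side view before shutting showed both stacked on the spindle. While threading the large ring, the spindle pushed sideways with 5–6 N. I moved it 1 mm in x and y and the force went away. The smallest ring and the other things on the bench were never touched.
- **Guard:** I pushed it by its handle until it hit a rigid stop. Measured from the top camera, the handle moved 0.210 m and now lies level with the spindle axis to about 1 mm. The front edge should then sit about 2 mm from the drive housing, so I take it as fully shut.

**Not confirmed:**
- The arm hid the switch in the last top view, so I did not measure how deep the tongue sits. I judge it home from the rigid stop and the handle position.
- The last push against the stop reached 43 N at the wrist. That was through the fingers on the handle bar, and is well under the 120 N wrist limit. The 40 N limit is for the arm and the gripper's body.

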